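Clamp a headphone hanger under a monitor riser

ROBOT

A 6-joint arm with a two-finger parallel gripper is mounted at the origin on the work surface; the furniture and walls round the work are solid. World frame = base frame: x ahead of the robot, y to its left, z up, the work surface at z = 0. Lengths are in m, angles in rad, forces in N, time in s.
With the tool pointing down it reaches from about 0.35 to 0.725 m from the base axis. Payload 4.3 kg.
Tool frame: the origin (TCP) lies between the finger pads; the fingertips stand 17 mm ahead of it and the grasp point (between the pads) lies 2 mm behind it (env.finger_overhang is the distance from the TCP to the fingertips, in m); z points along the fingers, y is the line along which they close (so a half turn about z gives the same grasp; the last joint's range is limited). The gripper opens to 85 mm and grips with 20 to 120 N. Pads are 22 mm wide; open, the fingers measure 114 mm over their backs; the gripper's body (76 mm by 85 mm) begins 54 mm behind the grasp point. The pads swing forward as they close: fully open they stand 13 mm farther back than shut.
Start: joints at [-1.266, 0.377, 0.081, 1.274, 0, 1.46], TCP at [0.232, -0.526, 0.225] pointing down, gripper open.
Joint ranges: [-2.72, 2.72], [-0.84, 1.66], [-1.02, 1.22], [-1.77, 2.12], [-1.37, 1.28], [-3.14, 3.14]. Speed limits (rad/s): [2.57, 2.57, 3.14, 3.14, 3.14, 3.14].

INTERFACE

Orientations are given as [roll, pitch, yaw] about the fixed x, y, z axes, in that order (R = Rz(yaw) Ry(pitch) Rx(roll)).
In Python, from plant import env, get_image, nets gives the robot as it stands.
- The arm moves only by the tool carry_out, never from a script. Its argument "steps" is one flat list of numbers, 7 for each row, row after row: the shift along the tool's x, y, z in mm, then the turn, a rotation vector about the tool's x, y, z in degrees, then the closure in counts, from 0 (fully open) to 255 (shut). In form: [dx, dy, dz, wx, wy, wz, gripper, dx, dy, dz, wx, wy, wz, gripper, ...]. A call has 1 to 20 rows; each row is the pose to reach, as a shift and turn from the pose commanded when the call began, along the tool's axes at that moment; what a row does not reach only later rows make up. A row lasts 1/10 s, in which the tool goes at most 50 mm and 8.59 degrees, less where a joint would pass 70% of its speed; a pose out of reach is approached as far as the arm can. A call with a gripper value outside its range is refused whole. The fingers move at their own pace and stop on an object; "newtons" is the grip in N (left out, the last holds). Time passes only in rows, so rows that repeat a pose let the fingers close. It gives the time, the measured TCP pose, the force, the opening and the grip force at its end, in the units of the state.
- env.sense(): the state, without advancing time (a new reading comes with each control period).
- get_image(name): name is "side" or "top"; returns a dict with "frame" (420x560x3 uint8, blue, green, red), "z_map" (420x560 float32, m along the optical axis (not along the pixel's ray), 0 where there is no reading), "vfov" (degrees; the focal length in pixels is half the picture's height over the tangent of half this angle, whatever the lens; pixels are square), "cx", "cy" (the principal point, pixels), "dist" ([k1, k2, p1, p2, k3] as OpenCV has them; the pictures are not rectified), "R" (3x3) and "t" (3): a world point X has camera coordinates R X + t. Camera axes: x right, y down, z forward; pixel columns grow to the right and rows downward; lengths in m; the calibration is good to about 2 mm. A picture is of the moment at which its call begins.
- env.job_done(): hands the job in; it is judged then, once.
Trained networks look in a picture, given as the dict that the camera call returned (one of the last four; its "shot" number tells which), for a name from the list of things; names that differ only in an ending like _2 or _b are one class to them, and where a whole thing is asked for, a point or a joint stands for the part that bears it (a point fixed in the world has none). Each returns a list of dicts, best first, with "p" (0 to 1); they miss things now and then, are a little off and sometimes report something else, mostly with a low value. They report only what shows in the picture. A call takes as long as a camera call. They do not tell look-alikes from the thing itself.
- nets.find_in(picture, label): "box" ([left, top, right, bottom] in pixels, round what is visible of it).
- nets.pinpoint(picture, label): "position" ([column, row] in pixels: a listed point, or the origin of a listed thing).
The state is a dict: "clock": time; "joint_pos": joint angles; "qd": joint speeds; "effort": joint torques, N m; "tool_pos": TCP position; "tool_rot": TCP orientation; "contact_force": force on the tool from outside, world axes, zero at the start; "wrist_torque": the same for the moment, N m; "finger_gap": opening from 0.0 (shut) to 1.0 (fully open); "finger_force": force on a finger pad.
Only numpy, scipy, OpenCV 4.12 (cv2) and the standard library are available. Lean on these libraries where they do the work, as an engineer would, in place of code of your own. Each camera call takes 0.05 s, during which the arm holds its last target. There are 200 camera calls.

TASK

Mount the headphone hanger on the monitor riser: slide its flat tongue into the clamp under the riser's left front corner until its shoulder is up against the clamp, let go of it, and then tighten the red five-armed knob on the underside until the hanger is held firm and level. Finger-tight is enough: turn it until it clearly goes stiff and do not force it past that. Leave the ink bottle, tape measure, pen and eraser where they are.

Things in the scene. Friction and masses are not known exactly. Their poses are not given: they have to be found in the camera images.
- hanger_grip (a point): aluminium headphone hanger lying right way up on the desk, 166 mm long, 0.16 kg. Point: middle of its straight arm, half-way up (11 mm above its underside). Hanger axes: z up, -y towards its flat tongue, +y towards its upturned lip. Arm 22 mm wide (x), 22 mm high, y = -40 to +45 mm; grasp it here from above across its width. Lip y = 45 to 54 mm, 42 mm high
- hanger_shoulder (a point): centre of the hanger's shoulder face, from which the tongue sticks out; 52 mm from hanger_grip, same axes. Shoulder block 32 mm wide, 22 mm high, 12 mm long. Tongue: steel, 20 mm wide (x), 7 mm thick (z), reaching 60 mm to -y from this point, at mid-height; its end is rounded and bevelled
- hanger: the hanger as a whole; origin on its underside, 11 mm below hanger_grip; same axes
- riser: light wooden monitor riser, fixed; origin on the desk straight below the clamp screw; z up, +y towards its left end, -x towards the robot. Board 12 mm thick, top 107 mm above the desk, x = -16 (front edge) to +150 mm, y = -330 to +32 mm (left end). Legs at y = -78 and beyond. Black steel clamp under the board: z = 80 to 95 mm, x = -16 to +16, y = -40 to +32 mm
- clamp_mouth (a point): centre of the clamp's open mouth in the riser's left end face, 88.5 mm above the desk; axes as the riser. The channel runs from here to -y: 23 mm wide (x), 68 mm deep, floor at z = 84 mm, roof the board at 95 mm, less a black rubber liner 0 to 2 mm thick from 13 mm in. The hanger goes in tongue first along -y, right way up, until hanger_shoulder meets the mouth; let go, it sags 2 to 4 degrees
- clamp_knob: red five-armed knob on the vertical screw under the clamp, 32 mm in from the mouth; origin on the axis at mid-height of the arms (65 mm above the desk, rising as it tightens); x runs along one arm, the others follow every 72 degrees. Arms reach 37 mm from the axis, 11 mm wide, 16 mm high: they stand out up to 21 mm in front of the board's edge, where shut fingertips can push them sideways
- clamp_pad (a point): pad on top of the screw, presses the tongue up against the lined roof. Right-hand thread, 1.6 mm per rad: tightens anticlockwise seen from above (robot-side arms go to the riser's -y). An arm runs free at 2 to 8 N for 1.5 to 4 rad, depending on start and liner, then goes stiff within half a rad. Firm: an arm resists with about 15 N and the hanger is level; 20 N or more is too much
- ink_bottle: dark blue ink bottle, 44 mm across, 56 mm high; origin at its foot; leave alone
- tape_measure: yellow steel tape measure, 62 x 75 x 38 mm, standing on the riser's board above the clamp, further back; origin at its foot; leave alone
- ballpen_white: white ball pen lying on the desk, 142 mm long; leave alone
- eraser: blue and white eraser, 19 x 43 x 13 mm, lying on the desk; leave alone
Mind the look-alikes: they are no part of the job. Of the things that look like the hanger, take the one that is farthest from the robot's base at the start.

How it is judged:
By the outcome, as a careful person would: the job done as asked, in the order asked, and still so for the second after the job is handed in, with the robot touching nothing.
It also fails if it takes over 70 s, if anything falls off the work surface, if the arm or the gripper's body presses on something with over 40 N, if the wrist force passes 120 N, or if a joint passes its speed limit or range.

## Working session

There is one attempt and no reset: what is moved stays moved. The work goes in short steps, Python scripts to look and compute and a tool call to move; the robot and the scene stay as the last step left them, time stands still between calls to the robot, and variables do not carry over. Pictures are saved under pics/ and viewed, at most 10 in all, crops included, and the job is handed in when it is done.

Besides the shell and the picture viewer there is one more tool, called after "Call:" as name(argument=value, ...) on one line, values as JSON. carry_out: Moves the arm, as the interface text tells. Its arguments: {"type":"object","properties":{"steps":{"type":"array"},"newtons":{"type":"number"}},"required":["steps"]}

```bash
mkdir -p pics; ls; cat > h.py <<'E'
import numpy as np, cv2
from plant import env,get_image,nets
def K(p):
    f=210/np.tan(np.radians(p["vfov"])/2); f=p["frame"].shape[0]/2/np.tan(np.radians(p["vfov"])/2)
    return np.array([[f,0,p["cx"]],[0,f,p["cy"]],[0,0,1]])
def ray(p,px):
    u=cv2.undistortPoints(np.array([[px]],float),K(p),np.array(p["dist"],float))[0,0]
    R=np.array(p["R"]);t=np.array(p["t"])
    return -R.T@t, R.T@np.array([u[0],u[1],1.])
def at_z(p,px,z):
    c,d=ray(p,px); return c+d*(z-c[2])/d[2]
def depth(p,px):
    c,d=ray(p,px); u,v=int(round(px[0])),int(round(px[1]))
    w=p["z_map"][v-1:v+2,u-1:u+2]; w=w[w>0]
    return c+d*np.median(w) if len(w) else None
def proj(p,X):
    R=np.array(p["R"]);rv=cv2.Rodrigues(R)[0]
    return cv2.projectPoints(np.array(X,float).reshape(-1,1,3),rv,np.array(p["t"],float),K(p),np.array(p["dist"],float))[0][:,0]
def tri(p1,a,p2,b):
    c1,d1=ray(p1,a);c2,d2=ray(p2,b)
    A=np.stack([d1,-d2],1); s=np.linalg.lstsq(A,c2-c1,rcond=None)[0]
    return (c1+d1*s[0]+c2+d2*s[1])/2, np.linalg.norm(c1+d1*s[0]-c2-d2*s[1])
E
cat > look.py <<'E'
from h import *
np.set_printoptions(precision=4,suppress=True)
for n in ("side","top"):
    p=get_image(n); cv2.imwrite(f"pics/a_{n}.png",p["frame"])
    c=-np.array(p["R"]).T@np.array(p["t"]); print(n,"cam",c,p["vfov"])
    for l in ("hanger_grip","hanger_shoulder","hanger","riser","clamp_mouth","clamp_knob","clamp_pad","ink_bottle","tape_measure","ballpen_white","eraser"):
        for r in nets.pinpoint(p,l)[:4]:
            print(l,np.round(r["position"],1),round(r["p"],2),depth(p,r["position"]))
print(env.sense())
E
python3 look.py
```

```text
pics
side cam [0.0779 0.794  0.8438] 43.353779051768996
hanger_grip [201.4 321.4] 0.91 [0.4878 0.2963 0.0229]
hanger_grip [301.8 325.4] 0.62 [0.3111 0.2184 0.0226]
hanger_shoulder [215.3 302.6] 0.95 [0.4892 0.243  0.0206]
hanger_shoulder [274.1 321.4] 0.68 [0.3661 0.2269 0.013 ]
hanger [202.4 324.6] 0.71 [0.4813 0.3028 0.0245]
hanger [301.5 330.4] 0.65 [0.3101 0.2211 0.0107]
hanger [269.2 221.7] 0.29 [0.4702 0.0422 0.0836]
riser [301.1 237.1] 0.7 [ 0.4243 -0.029  -0.0033]
riser [277.4 240.1] 0.6 [ 0.4691  0.0046 -0.0032]
clamp_mouth [269.8 221.1] 0.71 [0.4709 0.038  0.0818]
clamp_knob [276.7 221.4] 0.61 [0.4516 0.0432 0.0927]
clamp_pad [278.1 213.3] 0.71 [0.4542 0.0313 0.1053]
ink_bottle [336.9 198.9] 0.85 [ 0.3937 -0.1736  0.0162]
tape_measure [253.9 176.3] 0.93 [ 0.5485 -0.0363  0.1268]
ballpen_white [299.  235.3] 0.79 [ 0.4282 -0.0255  0.0037]
top cam [0.4108 0.0355 1.0229] 52.7041892668404
hanger_grip [172.4 192.3] 0.95 [0.4949 0.2872 0.0225]
hanger_grip [209.  266.6] 0.81 [0.3181 0.2034 0.0237]
hanger_shoulder [202.4 245.5] 0.8 [0.3675 0.2192 0.0174]
hanger_shoulder [198.6 192.5
[... 574 characters left out ...]
5 215. ] 0.62 [ 0.4338 -0.0435  0.011 ]
tape_measure [328.7 147.7] 0.59 [ 0.5704 -0.0707  0.1421]
ballpen_white [312.1 214.2] 0.81 [ 0.4357 -0.0426  0.0116]
eraser [414.  222.9] 0.51 [ 0.4095 -0.2826  0.0126]
{'clock': 1.2, 'joint_pos': array([-1.2663,  0.3773,  0.081 ,  1.2744, -0.    ,  1.4605]), 'qd': array([-0.0003,  0.0021,  0.001 , -0.0007, -0.0013, -0.0004]), 'effort': array([  0.0002, -46.3534,  27.0153,   0.0004,  -0.0005,   0.    ]), 'tool_pos': array([ 0.2317, -0.5263,  0.2251]), 'tool_rot': array([3.1415, 0.    , 0.4148]), 'contact_force': array([ 0.3859, -0.1707,  0.1794]), 'wrist_torque': array([ 0.0186,  0.0018, -0.0086]), 'finger_force': 0.0, 'finger_gap': 0.9996985628977765}
```

View pics/a_top.png

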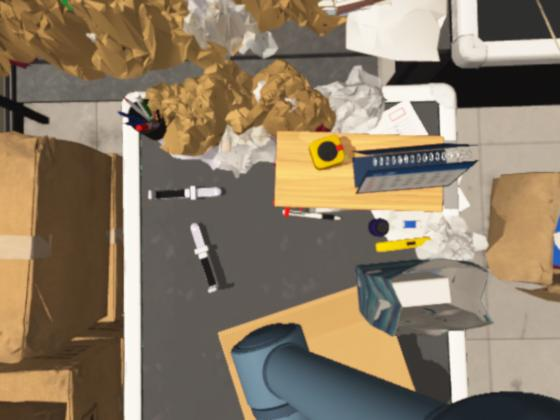

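View pics/a_side.png

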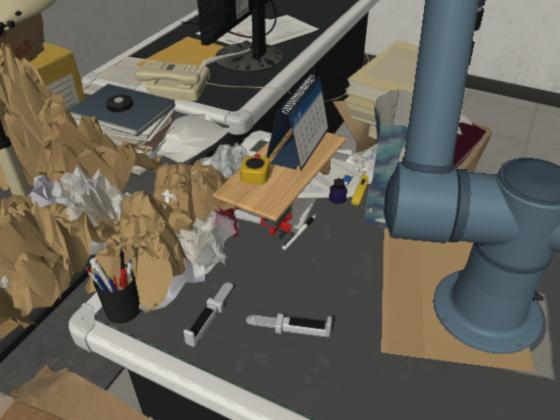

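Top view: two look-alikes. A at (172,192) [side (201,321)] is near world (0.49,0.29), 0.57 m from the base. B at (209,267) [side (302,325)] is near (0.31,0.21), 0.38 m away. By the description I take A; its tongue points right, towards the riser. The red knob shows in side at about (275,220). Next come finer measurements and obstacle heights.

```bash
cat > m.py <<'E'
from h import *
np.set_printoptions(precision=4,suppress=True)
P={n:get_image(n) for n in("top","side")}
def cloud(p):
    h,w=p["z_map"].shape; v,u=np.mgrid[:h,:w]
    q=cv2.undistortPoints(np.stack([u,v],-1).reshape(-1,1,2).astype(float),K(p),np.array(p["dist"],float))[:,0]
    z=p["z_map"].ravel()
    C=np.c_[q,np.ones(len(q))]*z[:,None]
    X=(C-np.array(p["t"]))@np.array(p["R"]); X[z<=0]=np.nan
    return X.reshape(h,w,3)
C={n:cloud(P[n]) for n in P}
t=C["top"]
def rect(m,name):
    pts=t[m][:,:2].astype(np.float32); r=cv2.minAreaRect(pts*1000); print(name,len(pts),r, np.median(t[m][:,2]))
m=(t[...,2]>.100)&(t[...,2]<.114)&(t[...,0]>.42)&(t[...,0]<.66)&(t[...,1]<.08)&(t[...,1]>-.35)
rect(m,"board")
mm=(m&(t[...,1]>-.05)).astype(np.uint8); 
# board front and left edges: line fits
Y=t[...,1][m];X=t[...,0][m]
fr=[(np.percentile(X[(Y>a)&(Y<a+.02)],1),a+.01) for a in np.arange(-.25,.02,.02) if ((Y>a)&(Y<a+.02)).sum()>20]
le=[(a+.01,np.percentile(Y[(X>a)&(X<a+.02)],99)) for a in np.arange(.46,.6,.02) if ((X>a)&(X<a+.02)).sum()>20]
fr=np.array(fr);le=np.array(le);print("front",np.polyfit(fr[:,1],fr[:,0],1),"left",np.polyfit(le[:,0],le[:,1],1)); print(fr.T,le.T)
m=(t[...,2]>.008)&(t[...,2]<.06)&(t[...,0]>.45)&(t[...,0]<.53)&(t[...,1]<.37)&(t[...,1]>.15)
rect(m,"hangerA")
q=t[m]; s=q[(q[:,1]>.25)&(q[:,1]<.33)]; print("arm line x=a*y+b",np.polyfit(s[:,1],s[:,0],1))
for l in ("hanger_grip","hanger_shoulder","clamp_mouth","clamp_knob","clamp_pad"):
    a=[r["position"] for r in nets.pinpoint(P["top"],l)];b=[r["position"] for r in nets.pinpoint(P["side"],l)]
    best=[(tri(P["top"],x,P["side"],y)) for x in a[:2] for y in b[:2]]
    for X,e in best:
        if e<.012: print(l,X,round(e,4))
# obstacle heights grid
A=np.concatenate([C[n].reshape(-1,3) for n in C]); A=A[~np.isnan(A[:,0])]
for x in np.arange(.2,.72,.04):
    print(round(x,2),[ (lambda z: int(1000*np.percentile(z,98)) if len(z) else -1)(A[(abs(A[:,0]-x)<.02)&(abs(A[:,1]-y)<.02),2]) for y in np.arange(-.56,.4,.04)])
f=P["top"]["frame"]; g=np.hstack([cv2.resize(f[120:260,140:300],None,fx=2.5,fy=2.5),cv2.resize(P["side"]["frame"][190:350,180:340],(400,350))])
cv2.imwrite("pics/b.png",g)
E
python3 m.py
```

```text
board 9602 ((549.4068603515625, -120.62849426269531), (412.120849609375, 210.652587890625), 86.59645080566406) 0.10701145072651574
front [0.0601 0.4521] left [-0.0535  0.0682]
[[ 0.4377  0.4382  0.4407  0.4413  0.4418  0.4444  0.4451  0.4454  0.4479
   0.4485  0.449   0.4516  0.4522  0.4528]
 [-0.24   -0.22   -0.2    -0.18   -0.16   -0.14   -0.12   -0.1    -0.08
  -0.06   -0.04   -0.02   -0.      0.02  ]] [[0.47   0.49   0.51   0.53   0.55   0.57   0.59  ]
 [0.0418 0.0416 0.0428 0.0401 0.038  0.0395 0.0348]]
hangerA 677 ((493.4302062988281, 256.90155029296875), (30.26968765258789, 161.95498657226562), 1.563309907913208) 0.020637986814849654
arm line x=a*y+b [-0.042   0.5043]
hanger_grip [0.3157 0.2106 0.0104] 0.0049
hanger_shoulder [ 0.3705  0.2216 -0.0034] 0.0089
clamp_knob [0.4695 0.0115 0.0644] 0.002
clamp_pad [0.4709 0.016  0.0794] 0.0064
0.2 [403, 429, 416, 304, -1, -1, 225, 227, 228, 245, 259, 4, 4, 584, 557, 453, 344, 311, 2, 2, 2, 2, 2, 4]
0.24 [-1, -1, -1, -1, -1, 183, 260, 139, 139, 139, 261, 642, 666, 629, 535, 315, 301, 2, 2, 8, 2, 2, 2, 4]
0.28 [-1, -1, -1, -1, -1, 64, 2
[... 403 characters left out ...]
 109, 108, 108, 108, 107, 2, 2, 2, 2, 2, 2, 2, 5]
0.48 [-1, -1, -1, -1, 6, 7, 173, 181, 192, 201, 214, 213, 109, 109, 109, 108, 2, 2, 10, 16, 23, 25, 41, 32]
0.52 [-1, -1, -1, -1, 5, 7, 255, 258, 257, 257, 257, 254, 141, 141, 109, 108, 2, 16, 10, 15, 22, 23, 21, 4]
0.56 [-1, -1, -1, -1, 7, 7, 254, 253, 253, 252, 234, 222, 146, 143, 109, 108, 38, 38, 33, 27, 74, 59, 2, 3]
0.6 [-1, -1, -1, -1, 6, 7, 110, 110, 110, 110, 109, 109, 143, 142, 109, 108, 79, 83, 75, 110, 122, 86, 110, 4]
0.64 [-1, -1, -1, -1, 6, 7, 3, 3, 3, 59, 56, 53, 77, 114, 133, 130, 106, 101, 137, 137, 130, 128, 134, 137]
0.68 [-1, -1, -1, -1, 7, 7, 3, 4, 3, 79, 82, 73, 93, 131, 136, 138, 122, 138, 177, 170, 142, 131, 134, 131]
```

View pics/b.png

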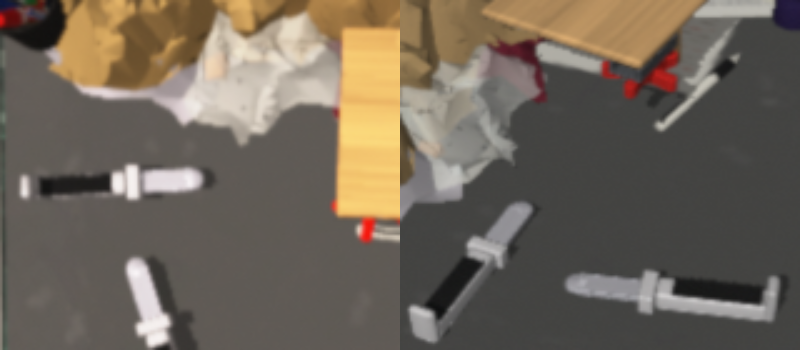

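Crop: A spans from its lip at crop (25,185) to its tongue end at (205,180), shoulder at (133,182). It lies apart from B, and the crumpled paper is behind it. I choose A: grip about (0.492,0.286), hanger yaw about +2.4°, riser yaw about -3.3°. Moving above it now, clear of the 0.27 m obstacles.

Call:
carry_out(steps=[0,0,-50,0,0,0,110,0,0,-100,0,0,0,110,0,0,-140,0,0,0,110,303,-223,-140,0,0,-35,110,303,-223,-140,0,0,-35,110,303,-223,-140,0,0,-35,110,303,-223,-140,0,0,-35,110,303,-223,-140,0,0,-35,110,303,-223,-140,0,0,-35,110,303,-223,-140,0,0,-35,110,565,-638,-140,0,0,-68.6,110,565,-638,-140,0,0,-68.6,110,565,-638,-140,0,0,-68.6,110,565,-638,-140,0,0,-68.6,110,565,-638,-140,0,0,-68.6,110,565,-638,-140,0,0,-68.6,110,565,-638,-140,0,0,-68.6,110,565,-638,-140,0,0,-68.6,110,565,-638,-140,0,0,-68.6,110,565,-638,-140,0,0,-68.6,110], newtons=40)

```text
clock: 3.8
tool_pos: [0.4891, 0.2725, 0.3653]
tool_rot: [3.141, 0.0, 1.613]
contact_force: [0.0, -1.5, -0.3]
finger_gap: 0.568
finger_force: 0.0
```

Call:
carry_out(steps=[0,0,50,0,0,0,110,0,0,100,0,0,0,110,0,0,150,0,0,0,110,0,0,200,0,0,0,110,0,0,270,0,0,0,110,0,0,270,0,0,0,110,0,0,270,0,0,0,110])

```text
clock: 4.5
tool_pos: [0.4857, 0.2688, 0.0912]
tool_rot: [-3.134, 0.003, 1.612]
contact_force: [-0.1, 1.0, -0.9]
finger_gap: 0.568
finger_force: 0.0
```

```bash
cat > m2.py <<'E'
from h import *
np.set_printoptions(precision=4,suppress=True)
p=get_image("side"); s=env.sense(); T=s["tool_pos"];print(T,s["tool_rot"],s["finger_gap"])
for l in("hanger_grip","hanger_shoulder"):
    for r in nets.pinpoint(p,l)[:3]: print(l,r["position"],round(r["p"],2),at_z(p,r["position"],.011))
f=p["frame"].copy()
tip=proj(p,[T,T-[0,0,.017],[T[0],T[1],.022]])
for q in tip: cv2.circle(f,tuple(int(round(x)) for x in q),1,(0,0,255),-1)
cv2.imwrite("pics/c.png",cv2.resize(f[220:370,120:330],None,fx=3.5,fy=3.5,interpolation=cv2.INTER_CUBIC))
E
python3 m2.py
```

```text
[0.4878 0.2697 0.0938] [-3.1382  0.0013  1.6121] 0.5711963264451184
hanger_grip [305.2, 324.1] 0.93 [0.3098 0.2045 0.011 ]
hanger_grip [300.2, 235.4] 0.37 [ 0.4226 -0.0193  0.011 ]
hanger_shoulder [213.0, 303.6] 0.75 [0.4968 0.2409 0.011 ]
hanger_shoulder [275.3, 323.3] 0.64 [0.3626 0.2286 0.011 ]
```

View pics/c.png

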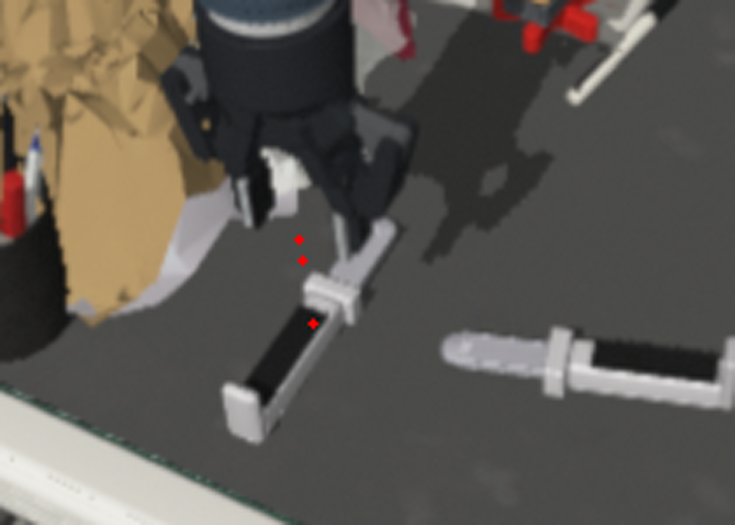

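The picture shows the gripper about 20 mm short, over the tongue end of hanger A's arm (crop (313,323)); the black inset's middle is at crop (283,350). Shifting on 20 mm and descending.

Call:
carry_out(steps=[20,6,20,0,0,0,110,20,6,50,0,0,0,110,20,6,72,0,0,0,110,20,6,72,0,0,0,110,20,6,72,0,0,0,110])

```text
clock: 5.15
tool_pos: [0.4957, 0.291, 0.0249]
tool_rot: [3.139, -0.001, 1.612]
contact_force: [0.1, 0.5, 0.6]
finger_gap: 0.567
finger_force: 0.0
```

```bash
python3 -c "
from plant import env,get_image
get_image('side')
s=env.sense();print(env.finger_overhang,s['tool_pos'],s['tool_rot'],s['contact_force'],s['finger_gap'])"
```

```text
0.017 [0.49621006 0.29124126 0.02540879] [ 3.13805439e+00 -1.31417383e-03  1.61201358e+00] [ 0.48982576 -0.3765195   0.74311222] 0.5688237644213796
```

Call:
carry_out(steps=[0,-2,5,0,0,0,110,0,-2,5,0,0,0,110,0,-2,5,0,0,0,200,0,-2,5,0,0,0,255,0,-2,5,0,0,0,255,0,-2,5,0,0,0,255,0,-2,5,0,0,0,255,0,-2,5,0,0,0,255], newtons=60)

```text
clock: 6.0
tool_pos: [0.4923, 0.2904, 0.018]
tool_rot: [-3.142, 0.0, 1.612]
contact_force: [-0.1, 0.2, -0.0]
finger_gap: -0.002
finger_force: 0.0
```

```bash
sed -i 's#pics/c.png#pics/d.png#' m2.py; python3 m2.py
```

```text
[0.4923 0.2904 0.018 ] [-3.1415  0.0001  1.6121] 0.0008531734110734695
hanger_grip [200.9, 322.9] 0.9 [0.4927 0.2926 0.011 ]
hanger_grip [303.3, 327.3] 0.82 [0.31   0.2131 0.011 ]
hanger_grip [348.5, 179.0] 0.27 [ 0.3986 -0.2692  0.011 ]
hanger_shoulder [275.0, 326.3] 0.63 [0.3599 0.2353 0.011 ]
hanger_shoulder [215.5, 300.9] 0.62 [0.4959 0.2326 0.011 ]
```

View pics/d.png

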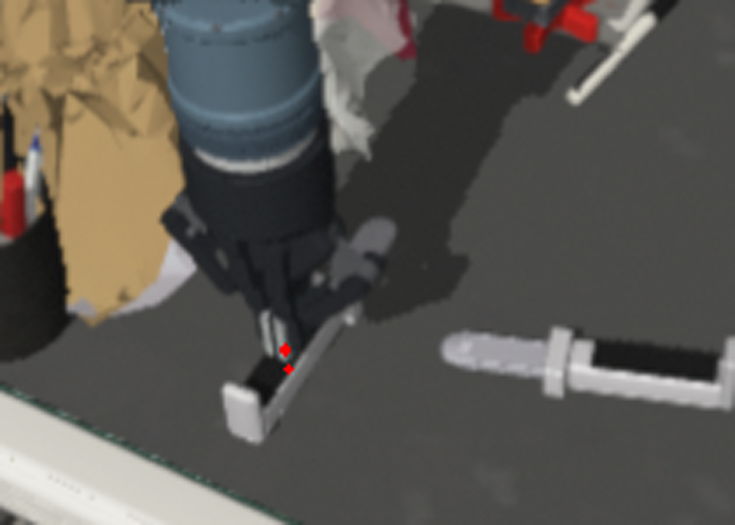

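The picture shows the fingers shut, apparently above or inside the arm's black inset (tips at crop (285,360)), so nothing was gripped. I check with the depth map where the fingertips really are.

```bash
cat > m3.py <<'E'
from h import *
np.set_printoptions(precision=3,suppress=True)
for n in("side","top"):
    p=get_image(n); s=env.sense();T=s["tool_pos"]
    q=proj(p,[T])[0]; u,v=int(q[0]),int(q[1])
    print(n,q,T,s["joint_pos"],s["finger_gap"])
    for dv in range(-16,13,2):
        print(v+dv,[ (lambda X: "  -" if X is None else "%d,%d,%d"%tuple(X*1000))(depth(p,(u+du,v+dv))) for du in range(-10,11,2)])
E
python3 m3.py
```

```text
side [201.32  319.895] [0.492 0.29  0.018] [ 0.422  0.515 -0.27   0.785 -0.     1.951] 0.0016885196614259293
303 ['501,301,76', '495,302,80', '492,300,79', '483,305,90', '478,306,94', '474,305,96', '474,300,90', '478,289,76', '473,289,77', '470,288,78', '466,287,80']
305 ['501,301,70', '497,301,72', '493,300,73', '487,301,77', '482,301,81', '475,304,88', '476,298,81', '475,293,75', '471,293,77', '467,292,79', '458,297,89']
307 ['502,302,65', '496,303,68', '493,301,69', '490,299,68', '484,301,73', '479,301,76', '475,299,76', '473,296,75', '468,297,78', '461,300,85', '457,300,88']
309 ['535,265,0', '499,300,59', '495,300,60', '491,298,61', '484,301,68', '479,301,71', '477,299,70', '474,296,68', '466,301,78', '462,300,79', '457,300,82']
311 ['532,269,0', '503,297,46', '495,301,55', '490,301,58', '486,299,59', '481,300,62', '479,297,60', '477,294,58', '466,301,72', '462,300,73', '459,299,74']
313 ['529,273,-1', '504,296,39', '496,300,48', '491,300,51', '486,300,54', '483,298,53', '481,295,51', '477,294,51', '476,289,47', '475,285,42', '481,271,24']
315 ['526,277,0', '521,277,1', '497,300
[... 3226 characters left out ...]
', '483,281,20', '483,277,19', '483,272,19', '483,267,20']
199 ['467,265,196', '467,262,196', '468,260,186', '469,260,172', '469,259,160', '477,283,51', '480,291,0', '480,286,0', '480,282,0', '480,277,-1', '480,272,-2']
201 ['463,266,195', '464,265,185', '465,264,174', '465,263,160', '470,279,83', '470,276,78', '475,291,0', '475,287,-1', '475,282,-1', '475,277,-1', '475,272,-1']
203 ['460,270,181', '461,269,170', '461,268,158', '466,285,79', '466,279,84', '466,275,83', '470,292,-1', '470,287,-1', '470,282,-1', '470,277,0', '470,272,1']
205 ['457,275,161', '458,276,143', '459,276,129', '461,283,84', '461,278,90', '461,275,82', '466,291,0', '465,287,-1', '465,282,0', '465,277,-1', '465,272,0']
```

Call:
carry_out(steps=[0,0,-40,0,0,0,255,0,0,-80,0,0,0,255,0,0,-80,0,0,0,255,0,0,-80,0,0,0,255])

```text
clock: 6.65
tool_pos: [0.4935, 0.2909, 0.0993]
tool_rot: [3.139, -0.001, 1.612]
contact_force: [0.0, 0.5, -0.2]
finger_gap: 0.004
finger_force: 0.0
```

```bash
cat > m4.py <<'E'
from m import cloud
E
cat >> h.py <<'E'
def cloud(p):
    h,w=p["z_map"].shape; v,u=np.mgrid[:h,:w]
    q=cv2.undistortPoints(np.stack([u,v],-1).reshape(-1,1,2).astype(float),K(p),np.array(p["dist"],float))[:,0]
    z=p["z_map"].ravel(); X=(np.c_[q,np.ones(len(q))]*z[:,None]-np.array(p["t"]))@np.array(p["R"]); X[z<=0]=np.nan
    return X.reshape(h,w,3)
E
cat > m4.py <<'E'
from h import *
np.set_printoptions(precision=3,suppress=True)
p=get_image("side"); s=env.sense();T=s["tool_pos"];print(T,s["finger_gap"],s["contact_force"])
c=cloud(p).reshape(-1,3); d=c-T; m=(abs(d[:,0])<.03)&(abs(d[:,1])<.03)&(c[:,2]>.03)
for z0 in np.arange(-.05,.06,.005):
    k=m&(d[:,2]>=z0)&(d[:,2]<z0+.005); 
    if k.sum(): print(round(z0,3),k.sum(),"x",d[k,0].min(),d[k,0].max(),"y",d[k,1].min(),d[k,1].max())
for l in("hanger_grip","hanger_shoulder"):
    for r in nets.pinpoint(p,l)[:3]: print(l,r["position"],round(r["p"],2),at_z(p,r["position"],.011))
E
python3 m4.py
```

```text
[0.492 0.29  0.098] -0.0045284523552555364 [-0.858 -0.564 -0.076]
0.005 5 x -0.008093642823630398 0.004902916780048616 y 0.006961360530127858 0.011289501315020767
0.01 17 x -0.012441468623088592 0.010440544919310624 y -0.00635414113616517 0.012622106980679615
0.015 25 x -0.01407282197084131 0.013651407404207283 y -0.004555650003435441 0.013037347539318844
0.02 35 x -0.015020602182747256 0.011423966358128312 y -0.007390920575409021 0.013285419511356089
0.025 29 x -0.01475745750812546 0.011994097798361303 y -0.0034011500372408965 0.013062149695929559
0.03 27 x -0.014900212378124167 0.012860127091130547 y -0.001056906861556628 0.01317812882867836
0.035 27 x -0.014699973052774984 0.008996401876487592 y 0.0003216268627901364 0.013228299054930726
0.04 18 x -0.014561741998437239 0.004986117871833895 y 0.00493061209231338 0.012529783406709905
0.045 22 x -0.02854916673784602 0.019851495543708852 y 0.005031364816160566 0.014138948356158032
0.05 37 x -0.029758240344830877 0.027483579602290698 y 0.005677931790303625 0.01488991056927319
0.055 77 x -0.02965245975157943 0.029095905678187928 y -0.012079800206959368 0.015881230842549388
hanger_grip [201.5, 319.8] 0.85 [0.496 0.286 0.011]
hanger_grip [300.1, 324.7] 0.82 [0.318 0.21  0.011]
hanger_shoulder [213.4, 303.5] 0.86 [0.496 0.24  0.011]
hanger_shoulder [274.3, 324.3] 0.6 [0.363 0.232 0.011]
```

Reported heights do not match. The shut fingertips sit about 6 mm above the reported TCP in the depth image, not 17 mm below, while x and y agree. That explains the miss, so I'll use real tip z ≈ reported z + 6 mm and go deeper while watching the force.

Call:
carry_out(steps=[0,0,0,0,0,0,110,0,0,0,0,0,0,110,0,0,0,0,0,0,110,0,0,50,0,0,0,110,0,0,80,0,0,0,110,0,0,95,0,0,0,110,0,0,95,0,0,0,110,0,0,95,0,0,0,110])

```text
clock: 7.6
tool_pos: [0.4924, 0.2904, 0.0032]
tool_rot: [-3.141, 0.0, 1.612]
contact_force: [-0.1, -0.3, 0.5]
finger_gap: 0.566
finger_force: 0.0
```

Call:
carry_out(steps=[0,0,6,0,0,0,110,0,0,6,0,0,0,110,0,0,6,0,0,0,170,0,0,6,0,0,0,255,0,0,6,0,0,0,255,0,0,6,0,0,0,255,0,0,6,0,0,0,255])

```text
clock: 8.3
tool_pos: [0.4931, 0.2907, -0.0021]
tool_rot: [3.14, -0.001, 1.612]
contact_force: [-0.5, 0.4, 5.9]
finger_gap: 0.242
finger_force: 61.5
```

Call:
carry_out(steps=[0,0,-30,0,0,0,255,0,0,-60,0,0,0,255,0,0,-78,0,0,0,255,-30,-5,-78,0,0,1.5,255,-60,-10,-78,0,0,3,255,-90,-15,-78,0,0,4.5,255,-110,-19,-78,0,0,5.7,255,-110,-19,-78,0,0,5.7,255,-110,-19,-78,0,0,5.7,255,-110,-19,-78,0,0,5.7,255])

```text
clock: 9.3
tool_pos: [0.478, 0.1804, 0.0749]
tool_rot: [-3.142, -0.0, 1.514]
contact_force: [0.2, 0.3, -0.7]
finger_gap: 0.242
finger_force: 60.6
```

```bash
cat > m5.py <<'E'
from h import *
np.set_printoptions(precision=4,suppress=True)
P={n:get_image(n) for n in("top","side")}; s=env.sense(); print(s["tool_pos"],s["tool_rot"],s["contact_force"],s["finger_gap"],s["clock"])
t=cloud(P["top"]); sd=cloud(P["side"])
for n,c in(("top",t),("side",sd)):
    m=(c[...,2]>.07)&(c[...,2]<.115)&(abs(c[...,0]-.475)<.025)&(c[...,1]>.05)&(c[...,1]<.16)
    q=c[m]
    for y in np.arange(.05,.16,.008):
        k=abs(q[:,1]-y)<.004
        if k.sum()>2: print(n,round(y,3),k.sum(),"x",q[k,0].min(),q[k,0].max(),"z med/90",np.median(q[k,2]),np.percentile(q[k,2],90))
for l in ("hanger_shoulder","clamp_mouth","clamp_knob"):
    for n in P: print(n,l,[(np.round(r["position"],1),round(r["p"],2)) for r in nets.pinpoint(P[n],l)[:3]])
a=cv2.resize(P["top"]["frame"][150:240,195:315],None,fx=3.33,fy=3.33,interpolation=cv2.INTER_CUBIC)
b=cv2.resize(P["side"]["frame"][185:275,205:325],None,fx=3.33,fy=3.33,interpolation=cv2.INTER_CUBIC)
cv2.imwrite("pics/e.png",np.hstack([a,b]))
E
python3 m5.py
```

```text
[0.4781 0.1806 0.075 ] [ 3.1414 -0.0002  1.5139] [-0.6056  0.4015 -0.6014] 0.2409479613744375 9.4
top 0.066 12 x 0.4654249886776476 0.4784207564449327 z med/90 0.09108950186370447 0.09217886201589787
top 0.074 36 x 0.46309185183168355 0.48091760983211634 z med/90 0.09059211131208869 0.09333960223988828
top 0.082 30 x 0.46326543897633327 0.48111490895268944 z med/90 0.0908377845811178 0.09293076941384966
top 0.09 35 x 0.46345742648741284 0.4834691313721986 z med/90 0.09141145337432717 0.09271816507709402
top 0.098 39 x 0.4636858856681544 0.48387205413349044 z med/90 0.09110322372167036 0.09296503896787711
top 0.106 27 x 0.46597380008270023 0.48378839541543445 z med/90 0.0912064292583591 0.09321526712144741
top 0.114 36 x 0.46614742686872723 0.48399810739446136 z med/90 0.09094220203236328 0.09304275032572622
top 0.122 44 x 0.4618754679193878 0.4901006212104186 z med/90 0.09116456198790818 0.09908387645247947
top 0.13 57 x 0.4598238971950735 0.4904889374352836 z med/90 0.09816318596788898 0.10016818289225558
top 0.138 34 x 0.46005577903729233 0.4864186079043256 z med/90 0.0968876796366
[... 798 characters left out ...]
d/90 0.09032909895994633 0.0905060430343174
side 0.13 9 x 0.45739700494672125 0.4780415252039725 z med/90 0.09636439053608849 0.09862330113892757
side 0.138 16 x 0.45681346164338565 0.4732467072285143 z med/90 0.09672221923028074 0.09908657491046449
top hanger_shoulder [(array([199.2, 246.7]), 0.63), (array([238.8, 198.5]), 0.6), (array([213.7, 193.8]), 0.47)]
side hanger_shoulder [(array([246.6, 241.7]), 0.77), (array([274.8, 325.1]), 0.65)]
top clamp_mouth [(array([273.3, 200.6]), 0.57)]
side clamp_mouth [(array([272. , 222.4]), 0.61)]
top clamp_knob [(array([375.4, 229.7]), 0.53), (array([287. , 202.1]), 0.36), (array([215.3, 197.7]), 0.17)]
side clamp_knob [(array([276.4, 221. ]), 0.77)]
```

View pics/e.png

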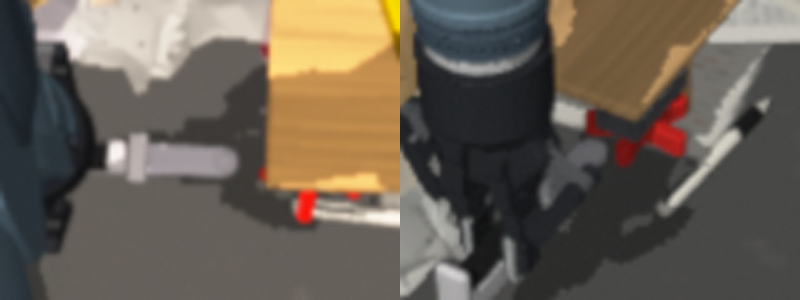

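Crop: the tongue is horizontal from crop (140,160) to (238,162), pointing at the clamp. The board's left edge is at crop x≈265 and its front edge at y≈188. Heights agree: tongue top 0.091, shoulder top 0.098. One subpixel check of the lateral alignment.

```bash
cat > m6.py <<'E'
from h import *
np.set_printoptions(precision=4,suppress=True)
p=get_image("top"); f=cv2.GaussianBlur(p["frame"],(3,3),0).astype(float)
def edge(a,lo):  # subpixel max-gradient
    g=np.abs(np.diff(a)); i=int(np.argmax(g)); 
    if 0<i<len(g)-1:
        d=g[i-1]-2*g[i]+g[i+1]; i=i+(0.5*(g[i-1]-g[i+1])/d if d else 0)
    return lo+i+.5
b=f[...,2]-f[...,0]  # yellow-ish: R-B for the board
F=np.array([at_z(p,(c,edge(b[200:214,c],200)),.107)[:2] for c in list(range(278,284))+list(range(345,400,3))])
L=np.array([at_z(p,(edge(b[r,268:284],268),r),.107)[:2] for r in range(140,203,2)])
def rob(x,y):
    k=np.ones(len(x),bool)
    for _ in range(4):
        c=np.polyfit(x[k],y[k],1); e=abs(y-np.polyval(c,x)); k=e<max(.0015,1.5*np.median(e))
    return c,k.sum(),e[k].std()
cf=rob(F[:,1],F[:,0]); cl=rob(L[:,0],L[:,1]); print("front",cf,"left",cl)
g=f.mean(2)
t=[]
for c in range(240,262,2):
    col=g[185:212,c]; d=np.diff(col); i=int(np.argmax(d)); j=int(np.argmin(d)); 
    sub=lambda i:(lambda a,b_,c_: i+(0.5*(a-c_)/(a-2*b_+c_) if a-2*b_+c_ else 0))(abs(d[i-1]),abs(d[i]),abs(d[min(i+1,len(d)-1)]))
    e=[185.5+sub(i),185.5+sub(j)]; A=at_z(p,(c,e[0]),.092);B=at_z(p,(c,e[1]),.092)
    t.append((A[1],(A[0]+B[0])/2,A[0]-B[0]))
print(np.array(t))
yaw=-(np.arctan(cf[0][0])); print("yaw deg front",np.degrees(yaw),"left",np.degrees(np.arctan(cl[0][0])))
y=.043; 
for _ in range(3): x=np.polyval(cf[0],y)+.016/np.cos(yaw); y=np.polyval(cl[0],x)
print("mouth",x,y)
E
python3 m6.py
```

```text
front (array([0.0536, 0.4497]), np.int64(25), np.float64(0.0003435226809405246)) left (array([-0.0541,  0.0711]), np.int64(28), np.float64(0.0003128571303681443))
[[0.121  0.4748 0.0214]
 [0.1166 0.4749 0.0207]
 [0.1122 0.4743 0.02  ]
 [0.1078 0.474  0.0194]
 [0.1034 0.474  0.0195]
 [0.099  0.4733 0.0195]
 [0.0946 0.4729 0.0196]
 [0.0902 0.4725 0.0196]
 [0.0858 0.4722 0.0196]
 [0.0814 0.472  0.0198]
 [0.077  0.4718 0.0202]]
yaw deg front -3.066946887783698 left -3.0969733525842744
mouth 0.4682042900697266 0.04571793297836341
```

Tongue axis is about 2 mm too far in +x and 0.4° off. Correcting that and entering the mouth slowly.

Call:
carry_out(steps=[0,-2.2,-0.5,0,0,-0.4,255,-5,-2.2,-0.5,0,0,-0.4,255,-10,-2.2,-0.5,0,0,-0.4,255,-15,-2.2,-0.5,0,0,-0.4,255,-20,-2.2,-0.5,0,0,-0.4,255,-24,-2.2,-0.5,0,0,-0.4,255,-28,-2.2,-0.5,0,0,-0.4,255,-32,-2.1,-0.5,0,0,-0.4,255,-32,-2.1,-0.5,0,0,-0.4,255])

```text
clock: 10.65
tool_pos: [0.4739, 0.1474, 0.0755]
tool_rot: [-3.142, 0.0, 1.519]
contact_force: [0.3, 0.1, -1.2]
finger_gap: 0.24
finger_force: 60.6
```

Call:
carry_out(steps=[-4,0,0,0,0,0,255,-8,0,0,0,0,0,255,-12,0,0,0,0,0,255,-16,0,0,0,0,0,255,-20,0,0,0,0,0,255,-20,0,0,0,0,0,255])

```text
clock: 11.25
tool_pos: [0.4728, 0.1274, 0.0756]
tool_rot: [-3.141, 0.0, 1.519]
contact_force: [0.4, 1.0, -1.4]
finger_gap: 0.243
finger_force: 60.6
```

Call:
carry_out(steps=[-4,0,0,0,0,0,255,-8,0,0,0,0,0,255,-12,0,0,0,0,0,255,-16,0,0,0,0,0,255,-20,0,0,0,0,0,255,-22,0,0,0,0,0,255,-22,0,0,0,0,0,255])

```text
clock: 11.95
tool_pos: [0.4718, 0.1056, 0.0756]
tool_rot: [3.142, 0.0, 1.519]
contact_force: [-0.1, -0.3, -0.6]
finger_gap: 0.244
finger_force: 60.6
```

```bash
cat > m7.py <<'E'
from h import *
np.set_printoptions(precision=4,suppress=True)
p=get_image("top"); s=env.sense(); print(s["tool_pos"],s["tool_rot"],s["contact_force"],s["clock"])
c=cloud(p); m=(c[...,2]>.07)&(c[...,2]<.112)&(abs(c[...,0]-.47)<.025)&(c[...,1]>.03)&(c[...,1]<.12); q=c[m]
for y in np.arange(.034,.12,.003):
    k=abs(q[:,1]-y)<.0015
    if k.sum()>2: print(round(y,3),k.sum(),"x",q[k,0].min(),q[k,0].max(),"z",np.median(q[k,2]))
E
python3 m7.py
```

```text
[0.4718 0.1058 0.0756] [ 3.1415 -0.      1.5193] [ 0.2579 -0.7073 -1.5682] 12.0
0.034 33 x 0.4533023039858812 0.4938665208710964 z 0.10616799905437041
0.037 26 x 0.45340992295149396 0.49403682317895825 z 0.1064568655384977
0.04 23 x 0.4536307815652491 0.49442275970755545 z 0.1053001105052118
0.043 35 x 0.453802218345135 0.49421560121230734 z 0.10681382322928978
0.046 11 x 0.45374939567580724 0.47782216451373555 z 0.09231719289720443
0.049 12 x 0.4603412044032397 0.4841437147669758 z 0.09248090875650233
0.052 27 x 0.45383093377258577 0.48414937614936043 z 0.09892143279047863
0.055 15 x 0.453943431773936 0.48421718077096865 z 0.09916145382640609
0.058 24 x 0.45400290476879723 0.4841562697292276 z 0.0990555391933797
0.061 17 x 0.454312066370697 0.4779599563034266 z 0.09687953762089459
0.064 10 x 0.46040198710555286 0.4798674335181172 z 0.09786081714611139
0.067 15 x 0.46035746722754806 0.4776741301327074 z 0.09879860471106652
0.07 5 x 0.4626061562115526 0.4714307616721026 z 0.09909972221666034
```

The shoulder is about 5 mm from the mouth. Closing the gap gently.

Call:
carry_out(steps=[-2,0,0,0,0,0,255,-4,0,0,0,0,0,255,-5,0,0,0,0,0,255,-5,0,0,0,0,0,255])

```text
clock: 12.4
tool_pos: [0.4717, 0.1023, 0.0757]
tool_rot: [3.141, -0.003, 1.52]
contact_force: [-0.2, 3.7, -0.5]
finger_gap: 0.24
finger_force: 60.7
```

Call:
carry_out(steps=[-2,0,0,0,0,0,255,-3,0,0,0,0,0,255,-3,0,0,0,0,0,255])

```text
clock: 12.7
tool_pos: [0.4717, 0.1023, 0.076]
tool_rot: [3.141, -0.01, 1.521]
contact_force: [-0.7, 14.3, -0.1]
finger_gap: 0.245
finger_force: 60.7
```

```bash
cat >> m7.py <<'E'
P=get_image("side")
a=cv2.resize(p["frame"][160:235,215:315],None,fx=4,fy=4,interpolation=cv2.INTER_CUBIC)
b=cv2.resize(P["frame"][185:260,230:330],None,fx=4,fy=4,interpolation=cv2.INTER_CUBIC)
cv2.imwrite("pics/f.png",np.hstack([a,b]))
E
python3 m7.py
```

```text
[0.4717 0.1023 0.076 ] [ 3.1414 -0.0102  1.5215] [-0.3171 14.3378 -0.8639] 12.75
0.034 33 x 0.45312794906025194 0.4940546576628328 z 0.1067027355741647
0.037 26 x 0.4533664731875073 0.49414538208378495 z 0.10531172691368454
0.04 24 x 0.45356533609268285 0.49416120886705106 z 0.10607169386866645
0.043 35 x 0.45383516717813666 0.4944601101491536 z 0.10555117542926663
0.046 15 x 0.45395185703429747 0.48389409271489825 z 0.09858384068061384
0.049 19 x 0.45365732759475597 0.4841418620894371 z 0.09925054578230691
0.052 23 x 0.4538192199133031 0.47996679741391496 z 0.0993969712606815
0.055 10 x 0.45396350605441865 0.47330776877246183 z 0.09954352360584476
0.058 9 x 0.4556885840882693 0.47108939089240315 z 0.09995943815054609
0.061 3 x 0.46235332183123135 0.4690682281259254 z 0.09688552367861474
```

View pics/f.png

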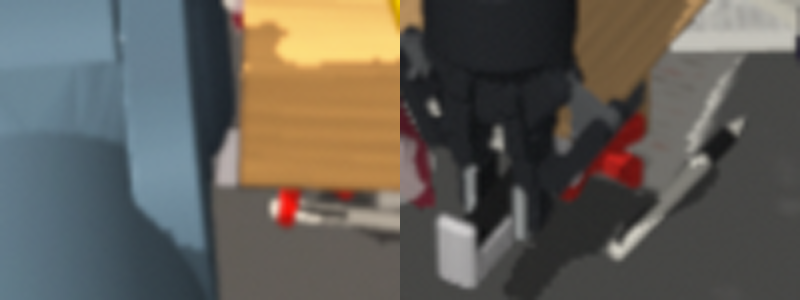

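Both views show the shoulder flush against the clamp: top surface 0.0986 at y=0.046, at the board end, with a firm 14 N stop. Relaxing the push, releasing and rising.

Call:
carry_out(steps=[3.5,0,0,0,0,0,255,3.5,0,0,0,0,0,255,3.5,0,0,0,0,0,200,3.5,0,0,0,0,0,150,3.5,0,0,0,0,0,105,3.5,0,0,0,0,0,105,3.5,0,0,0,0,0,105,3.5,0,0,0,0,0,105,3.5,0,-20,0,0,0,105,3.5,0,-60,0,0,0,105,3.5,0,-100,0,0,0,105,3.5,0,-140,0,0,0,105,3.5,0,-140,0,0,0,255,3.5,0,-140,0,0,0,255])

```text
clock: 14.2
tool_pos: [0.4725, 0.1014, 0.2164]
tool_rot: [3.139, -0.0, 1.52]
contact_force: [0.3, -0.1, -0.0]
finger_gap: 0.257
finger_force: 0.0
```

Call:
carry_out(steps=[-10,-20,0,0,0,-8,255,-20,-40,0,0,0,-16,255,-30,-60,0,0,0,-24,255,-45,-90,0,0,0,-32,255,-45,-90,0,0,0,-40,255,-45,-90,0,0,0,-48,255,-45,-90,0,0,0,-56,255,-45,-90,0,0,0,-64,255,-45,-90,0,0,0,-72,255,-45,-90,0,0,0,-80,255,-45,-90,0,0,0,-90,255,-45,-90,0,0,0,-90,255,-45,-90,0,0,0,-90,255])

```text
clock: 15.5
tool_pos: [0.3784, 0.0611, 0.2144]
tool_rot: [-3.141, -0.003, 3.088]
contact_force: [0.1, 0.2, 0.0]
finger_gap: -0.003
finger_force: 0.0
```

```bash
cat > m8.py <<'E'
from h import *
import sys
np.set_printoptions(precision=4,suppress=True)
O=np.array([.4668,.0137]); ex=np.array([.9986,-.0537]); ey=np.array([.0537,.9986])
def arms(p,z=.068):
    f=p["frame"].astype(int); h=(f[...,2]>110)&(f[...,2]-f[...,1]>60)&(f[...,2]-f[...,0]>60)
    c=cloud(p); d=c[...,:2]-O; r=np.hypot(d[...,0],d[...,1])
    m=h&(r<.05)&(c[...,2]>.045)&(c[...,2]<.085)
    q=c[m]; e=q[:,:2]-O; return np.c_[e@ex*1000,e@ey*1000,q[:,2]*1000]
if __name__=="__main__":
    s=env.sense(); print(s["tool_pos"],s["tool_rot"],s["contact_force"],s["clock"])
    out=[]
    for n in("side","top"):
        p=get_image(n); a=arms(p); print(n,len(a))
        if len(a):
            k=a[:,0]<-16; th=np.degrees(np.arctan2(a[k,1],-a[k,0])); r=np.hypot(a[k,0],a[k,1]); print("max z",np.percentile(a[:,2],95) )
            H=np.histogram(th,np.arange(-80,81,8)); print(list(zip(H[1][:-1],H[0])))
            print("tips r>30:",np.sort(th[r>30]).round(0), r.max())
        out.append(p)
    p=out[0]; c=cloud(p)
    if len(sys.argv)>1:
        a=cv2.resize(out[0]["frame"][170:270,190:330],None,fx=5,fy=5,interpolation=cv2.INTER_CUBIC); cv2.imwrite(sys.argv[1],a)
    t=cloud(out[1]); m=(t[...,2]>.06)&(abs(t[...,0]-.472)<.02)&(t[...,1]>.048)&(t[...,1]<.16); q=t[m]
    print([(round(y,3),round(float(np.median(q[abs(q[:,1]-y)<.004,2])),4)) for y in np.arange(.05,.16,.008) if (abs(q[:,1]-y)<.004).sum()>3])
E
python3 m8.py pics/g.png
```

```text
[0.3784 0.0611 0.2144] [-3.1413 -0.0025  3.0881] [0.1017 0.1767 0.0093] 15.5
side 121
max z 73.33678076818403
[(np.int64(-80), np.int64(0)), (np.int64(-72), np.int64(0)), (np.int64(-64), np.int64(3)), (np.int64(-56), np.int64(8)), (np.int64(-48), np.int64(14)), (np.int64(-40), np.int64(4)), (np.int64(-32), np.int64(1)), (np.int64(-24), np.int64(0)), (np.int64(-16), np.int64(0)), (np.int64(-8), np.int64(0)), (np.int64(0), np.int64(7)), (np.int64(8), np.int64(21)), (np.int64(16), np.int64(33)), (np.int64(24), np.int64(12)), (np.int64(32), np.int64(0)), (np.int64(40), np.int64(0)), (np.int64(48), np.int64(0)), (np.int64(56), np.int64(0)), (np.int64(64), np.int64(0)), (np.int64(72), np.int64(0))]
tips r>30: [-60. -57. -56. -56. -55. -53. -49. -49. -48. -46.   1.   9.   9.   9.
  10.  10.  11.  11.  12.  12.  12.  12.  14.  14.  15.  15.  16.  16.
  16.  16.  18.  18.  19.  19.  19.  20.  20.  20.  20.  20.  21.  21.
  21.  25.] 39.067247486890054
top 0
[(np.float64(0.05), 0.0972), (np.float64(0.058), 0.0967), (np.float64(0.066), 0.0969), (np.float64(0.074), 0.0973), (np.float64(0.082), 0.0978), (np.float64(0.09), 0.097), (np.float64(0.098), 0.0973), (np.float64(0.106), 0.0963), (np.float64(0.114), 0.0959), (np.float64(0.122), 0.095), (np.float64(0.13), 0.0956), (np.float64(0.138), 0.0945), (np.float64(0.146), 0.1088), (np.float64(0.154), 0.1102)]
```

View pics/g.png

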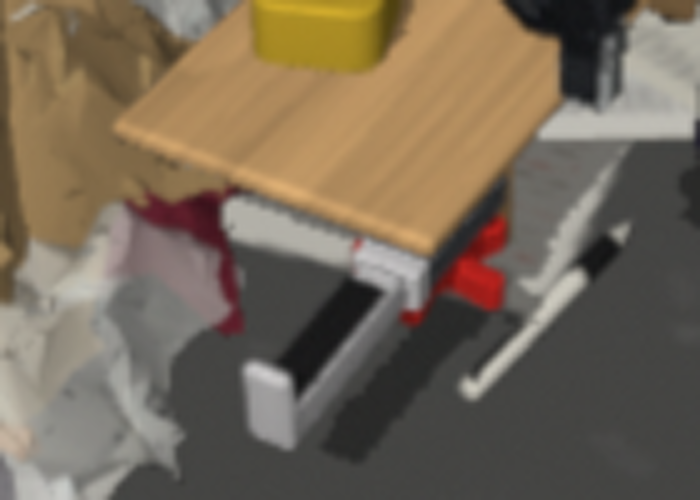

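The picture shows the hanger seated at the corner, sagging slightly at the lip (crop (270,400)). Red knob arms show at crop (480,235), (480,280) and (415,315). Measured, the front arms are at +16° and -54°. Lowering the shut fingers in front of the riser, on the +y side of the +16° arm.

Call:
carry_out(steps=[0,-6.6,40,0,0,0,255,0,-6.6,80,0,0,0,255,0,-6.6,120,0,0,0,255,0,-6.6,159,0,0,0,255,0,-6.6,159,0,0,0,255,-20,-6.6,159,0,0,0,255,-40,-6.6,159,0,0,0,255,-50,-6.6,159,0,0,0,255,-60,-6.6,159,0,0,0,255,-60,-6.6,159,0,0,0,255])

```text
clock: 16.6
tool_pos: [0.4394, 0.0514, 0.0572]
tool_rot: [-3.141, -0.0, 3.09]
contact_force: [0.3, 0.9, 0.0]
finger_gap: -0.001
finger_force: 0.0
```

```bash
cat > m9.py <<'E'
from h import *
from m8 import O,ex,ey
np.set_printoptions(precision=1,suppress=True)
p=get_image("side"); s=env.sense();T=s["tool_pos"];e=T[:2]-O;print("tcp riser mm",e@ex*1000,e@ey*1000,T[2]*1000,s["contact_force"],s["clock"])
f=p["frame"]; c=cloud(p); d=c[...,:2]-O; R=np.stack([d@ex,d@ey,c[...,2]],-1)*1000
m=(f.max(2)<90)&(abs(R[...,0]+30)<30)&(abs(R[...,1]-e[1]*1000)<45)&(R[...,2]>48)&(R[...,2]<115)
q=R[m]
for z in range(45,115,5):
    k=q[(q[:,2]>=z)&(q[:,2]<z+5)]
    if len(k)>2: print(z,len(k),"rx",k[:,0].min(),k[:,0].max(),"ry",k[:,1].min(),k[:,1].max())
E
python3 m9.py
```

```text
tcp riser mm -29.649138439431898 36.203105168711424 57.01562572322123 [0.3 0.2 0.1] 16.65
55 3 rx -38.03041236663694 -5.327679741256869 ry 7.3321759698834725 38.10645273560424
65 4 rx -42.87084826496437 -34.74550889091077 ry 33.21551153145609 46.297068083246934
70 13 rx -43.44594406288833 -23.879486976048288 ry 34.379763380469676 51.31862770105066
75 24 rx -43.7735274801421 -11.693384484571622 ry 31.147522977724538 80.19276325982214
80 17 rx -42.90261836468514 -19.04811535173139 ry 34.815716464901215 52.19788468388675
85 17 rx -43.215305648373516 -24.8531893487376 ry 35.66590023288705 53.50596455583068
90 16 rx -43.92733610929491 -3.78430441182019 ry 32.64420355338197 80.51135048415902
95 44 rx -43.029155838352104 -0.049862317131059306 ry 27.462745788896658 82.10008406182934
100 5 rx -43.43419317989707 -39.654968514320174 ry 27.03445476148072 45.014471047028856
105 20 rx -44.94595269613491 -24.215598152292092 ry 10.60522863998036 66.26856638686908
110 47 rx -45.30104501965026 -23.908359649801852 ry -0.5351870096034924 69.242211932825
```

Call:
carry_out(steps=[0,-4,3,0,0,0,255,0,-8,3,0,0,0,255,0,-12,3,0,0,0,255,0,-15,3,0,0,0,255,0,-18,3,0,0,0,255,0,-21,3,0,0,0,255,0,-24,3,0,0,0,255])

```text
clock: 17.35
tool_pos: [0.4371, 0.0276, 0.0535]
tool_rot: [3.141, -0.001, 3.091]
contact_force: [-3.3, 5.4, 2.3]
finger_gap: 0.001
finger_force: 3.5
```

Call:
carry_out(steps=[0,-3,0,0,0,0,255,0,-6,0,0,0,0,255,0,-9,0,0,0,0,255,0,-12,0,0,0,0,255,0,-14,0,0,0,0,255])

```text
clock: 17.85
tool_pos: [0.4333, 0.0149, 0.0525]
tool_rot: [3.139, -0.007, 3.092]
contact_force: [-6.6, 5.1, 2.5]
finger_gap: -0.001
finger_force: 6.4
```

```bash
python3 m8.py
```

```text
[0.4333 0.0149 0.0525] [ 3.1387 -0.0065  3.0916] [-6.6379  5.0871  2.4904] 17.85
side 59
max z 73.90661849171181
[(np.int64(-80), np.int64(0)), (np.int64(-72), np.int64(0)), (np.int64(-64), np.int64(0)), (np.int64(-56), np.int64(0)), (np.int64(-48), np.int64(0)), (np.int64(-40), np.int64(0)), (np.int64(-32), np.int64(0)), (np.int64(-24), np.int64(0)), (np.int64(-16), np.int64(1)), (np.int64(-8), np.int64(1)), (np.int64(0), np.int64(0)), (np.int64(8), np.int64(0)), (np.int64(16), np.int64(0)), (np.int64(24), np.int64(11)), (np.int64(32), np.int64(23)), (np.int64(40), np.int64(18)), (np.int64(48), np.int64(0)), (np.int64(56), np.int64(0)), (np.int64(64), np.int64(0)), (np.int64(72), np.int64(0))]
tips r>30: [30. 30. 31. 32. 33. 33. 34. 34. 35. 35. 36. 36. 36. 36. 36. 38. 39. 39.
 39. 39. 40. 40. 40. 41. 41. 42. 42. 42. 43. 43. 44. 44.] 40.98044133518935
top 0
[(np.float64(0.05), 0.5478), (np.float64(0.058), 0.5358), (np.float64(0.066), 0.526), (np.float64(0.098), 0.0981), (np.float64(0.106), 0.0962), (np.float64(0.114), 0.0948), (np.float64(0.122), 0.0947), (np.float64(0.13), 0.0947), (np.float64(0.138), 0.0941), (np.float64(0.146), 0.1091), (np.float64(0.154), 0.1103)]
```

Call:
carry_out(steps=[-2,-3,0,0,0,0,255,-2,-6,0,0,0,0,255,0,-1,0,0,0,0,255,12,1,0,0,0,0,255,33,5,0,0,0,0,255,33,25,0,0,0,0,255,33,45,0,0,0,0,255,33,45,0,0,0,0,255,15,45,0,0,0,0,255,5,45,0,0,0,0,255,0,45,0,0,0,0,255,0,45,0,0,0,0,255])

```text
clock: 19.15
tool_pos: [0.4396, 0.0579, 0.0535]
tool_rot: [-3.141, -0.0, 3.09]
contact_force: [0.5, -0.4, -0.4]
finger_gap: 0.007
finger_force: 0.0
```

```bash
python3 m8.py; python3 m9.py|head -1
```

```text
[0.4396 0.0579 0.0535] [-3.1413 -0.0003  3.0897] [ 0.4877 -0.3522 -0.3921] 19.15
side 0
top 0
[(np.float64(0.05), 0.543), (np.float64(0.058), 0.5439), (np.float64(0.066), 0.5438), (np.float64(0.074), 0.5435), (np.float64(0.082), 0.5432), (np.float64(0.09), 0.5474), (np.float64(0.098), 0.5471), (np.float64(0.106), 0.5344), (np.float64(0.114), 0.5265)]
tcp riser mm -30.159866041364328 42.96609527488428 53.466917244159646 [ 0.3  0.4 -0.2] 19.3
```

Call:
carry_out(steps=[0,-5,0,0,0,0,255,0,-9,0,0,0,0,255,0,-12,0,0,0,0,255,0,-15,0,0,0,0,255])

```text
clock: 19.7
tool_pos: [0.4376, 0.0436, 0.0534]
tool_rot: [3.141, -0.001, 3.09]
contact_force: [-1.5, 2.6, -0.1]
finger_gap: 0.001
finger_force: 1.2
```

Call:
carry_out(steps=[0,-3,0,0,0,0,255,0,-5,0,0,0,0,255,0,-7,0,0,0,0,255])

```text
clock: 20.0
tool_pos: [0.4382, 0.0362, 0.0536]
tool_rot: [-3.141, 0.0, 3.09]
contact_force: [-1.2, 2.4, 0.1]
finger_gap: -0.001
finger_force: 0.9
```

Call:
carry_out(steps=[-1,-3,0,0,0,0,255,-1,-5,0,0,0,0,255,-1,-7,0,0,0,0,255])

```text
clock: 20.3
tool_pos: [0.4383, 0.0296, 0.0535]
tool_rot: [3.141, -0.001, 3.091]
contact_force: [-3.5, 4.3, 2.1]
finger_gap: -0.0
finger_force: 3.2
```

Call:
carry_out(steps=[-1,-3,0,0,0,0,255,-1,-5,0,0,0,0,255,-1,-7,0,0,0,0,255])

```text
clock: 20.6
tool_pos: [0.4367, 0.0259, 0.0531]
tool_rot: [3.133, -0.005, 3.093]
contact_force: [-7.0, 14.2, 6.0]
finger_gap: -0.001
finger_force: 11.7
```

The knob went stiff: about 16 N at a small radius, roughly 11 N referred to 30 mm. Backing off to check how level the hanger is.

Call:
carry_out(steps=[5,10,0,0,0,0,255,35,10,0,0,0,0,255,60,10,0,0,0,0,255,60,-40,0,0,0,0,255,60,-60,0,0,0,0,255,60,-60,0,0,0,0,255])

```text
clock: 21.2
tool_pos: [0.3782, -0.0371, 0.0543]
tool_rot: [-3.138, 0.004, 3.087]
contact_force: [0.1, 0.3, 0.5]
finger_gap: -0.0
finger_force: 0.0
```

```bash
cat > m10.py <<'E'
from m8 import *
for n in("top","side"):
    p=get_image(n); c=cloud(p); d=c[...,:2]-O; R=np.stack([d@ex,d@ey,c[...,2]],-1)*1000
    m=(abs(R[...,0])<7.5)&(R[...,1]>48)&(R[...,1]<124)&(R[...,2]>85)&(R[...,2]<106); q=R[m]
    if len(q)>20: k=np.polyfit(q[:,1],q[:,2],1); print(n,len(q),"arm top slope deg",np.degrees(np.arctan(k[0])),"z at 60,120",np.polyval(k,[60,120]))
    m=(abs(R[...,0])<14)&(R[...,1]>33)&(R[...,1]<42)&(R[...,2]>85)&(R[...,2]<103); print("shoulder z",np.median(R[m][:,2]),"ry",np.percentile(R[m][:,1],[2,98]))
E
python3 m8.py pics/i.png|head -8; python3 m10.py
```

```text
[ 0.3782 -0.0371  0.0543] [-3.1384  0.0037  3.0867] [0.1017 0.2821 0.4944] 21.2
side 117
max z 75.87963286583023
[(np.int64(-80), np.int64(0)), (np.int64(-72), np.int64(0)), (np.int64(-64), np.int64(0)), (np.int64(-56), np.int64(0)), (np.int64(-48), np.int64(0)), (np.int64(-40), np.int64(0)), (np.int64(-32), np.int64(0)), (np.int64(-24), np.int64(6)), (np.int64(-16), np.int64(14)), (np.int64(-8), np.int64(28)), (np.int64(0), np.int64(20)), (np.int64(8), np.int64(5)), (np.int64(16), np.int64(1)), (np.int64(24), np.int64(0)), (np.int64(32), np.int64(0)), (np.int64(40), np.int64(4)), (np.int64(48), np.int64(20)), (np.int64(56), np.int64(13)), (np.int64(64), np.int64(0)), (np.int64(72), np.int64(0))]
tips r>30: [-19. -18. -14. -13. -10. -10.  -9.  -9.  -8.  -7.  -7.  -5.  -5.  -5.
  -4.  -4.  -4.  -3.  -3.  -2.  -1.  -1.   1.   2.   3.  47.  48.  49.
  49.  51.  52.  52.  52.  53.  53.  53.  53.  55.  55.  55.  56.  56.
  56.  56.  56.  59.  59.  59.  59.  59.  59.  59.  59.  62.  62.  62.
top 239 arm top slope deg -2.1943196235672953 z at 60,120 [97.6342 95.3352]
shoulder z 97.62691467110949 ry [33.0586 41.8232]
side 173 arm top slope deg -1.9362444261922096 z at 60,120 [96.7519 94.7235]
shoulder z 97.0729675057637 ry [33.1533 41.8961]
```

Hanger still slopes about -2°, so the pad has only just touched. The front arm is near -8°, and 1.68 rad have been turned. Going back to push it further at a larger radius (about 28 mm), in small steps.

Call:
carry_out(steps=[0,40,0,0,0,0,255,0,79,0,0,0,0,255,0,79,0,0,0,0,255,-30,79,0,0,0,0,255,-45,79,0,0,0,0,255,-51,79,0,0,0,0,255,-51,76,0,0,0,0,255,-51,73,0,0,0,0,255,-51,70,0,0,0,0,255])

```text
clock: 22.3
tool_pos: [0.4296, 0.0325, 0.0533]
tool_rot: [-3.141, -0.001, 3.09]
contact_force: [0.1, 1.1, -0.5]
finger_gap: 0.002
finger_force: 0.0
```

```bash
python3 m9.py|head -1
```

```text
tcp riser mm -37.92029553274856 16.40216996451985 53.38799265707558 [ 0.9  0.4 -0.4] 22.35
```

Call:
carry_out(steps=[-1,-2,0,0,0,0,255,-1,-4,0,0,0,0,255])

```text
clock: 22.55
tool_pos: [0.4316, 0.0285, 0.0536]
tool_rot: [-3.141, 0.0, 3.09]
contact_force: [-0.5, -0.0, 0.2]
finger_gap: 0.0
finger_force: 0.0
```

Call:
carry_out(steps=[0,-2,0,0,0,0,255,0,-4,0,0,0,0,255])

```text
clock: 22.75
tool_pos: [0.4318, 0.0251, 0.0537]
tool_rot: [3.14, 0.0, 3.091]
contact_force: [0.7, 2.3, 0.9]
finger_gap: -0.001
finger_force: 0.9
```

Call:
carry_out(steps=[0,-1,0,0,0,0,255,0,-2,0,0,0,0,255])

```text
clock: 22.95
tool_pos: [0.4318, 0.0229, 0.0537]
tool_rot: [3.141, 0.001, 3.091]
contact_force: [1.6, 2.5, 0.5]
finger_gap: 0.0
finger_force: 1.0
```

Call:
carry_out(steps=[0,-2,0,0,0,0,255,0,-3,0,0,0,0,255])

```text
clock: 23.15
tool_pos: [0.4314, 0.0198, 0.0536]
tool_rot: [3.141, 0.0, 3.09]
contact_force: [0.8, 1.9, 0.5]
finger_gap: 0.004
finger_force: 1.0
```

Call:
carry_out(steps=[0,-2,0,0,0,0,255,0,-3,0,0,0,0,255])

```text
clock: 23.35
tool_pos: [0.4308, 0.0166, 0.0535]
tool_rot: [-3.141, -0.001, 3.09]
contact_force: [0.3, 2.4, 1.4]
finger_gap: -0.0
finger_force: 0.9
```

Call:
carry_out(steps=[-1,-2,0,0,0,0,255,-1,-3,0,0,0,0,255])

```text
clock: 23.55
tool_pos: [0.4317, 0.0135, 0.0534]
tool_rot: [-3.141, -0.001, 3.09]
contact_force: [-0.9, 2.8, 0.2]
finger_gap: -0.002
finger_force: 0.9
```

Call:
carry_out(steps=[0,-2,0,0,0,0,255,0,-4,0,0,0,0,255])

```text
clock: 23.75
tool_pos: [0.4313, 0.0095, 0.0534]
tool_rot: [-3.141, -0.001, 3.09]
contact_force: [-1.3, 0.9, 0.2]
finger_gap: 0.002
finger_force: 0.8
```

Call:
carry_out(steps=[0,3,0,0,0,0,255,20,3,0,0,0,0,255,50,3,0,0,0,0,255,50,-40,0,0,0,0,255,50,-50,0,0,0,0,255,50,-50,0,0,0,0,255])

```text
clock: 24.35
tool_pos: [0.3804, -0.039, 0.054]
tool_rot: [-3.141, 0.002, 3.087]
contact_force: [0.1, -0.3, 0.7]
finger_gap: -0.001
finger_force: 0.0
```

```bash
python3 m8.py |head -8; python3 m10.py;python3 m9.py|head -1
```

```text
[ 0.3804 -0.039   0.054 ] [-3.1407  0.002   3.0873] [ 0.1464 -0.2779  0.6688] 24.35
side 132
max z 76.87447020072202
[(np.int64(-80), np.int64(0)), (np.int64(-72), np.int64(0)), (np.int64(-64), np.int64(0)), (np.int64(-56), np.int64(0)), (np.int64(-48), np.int64(7)), (np.int64(-40), np.int64(12)), (np.int64(-32), np.int64(22)), (np.int64(-24), np.int64(16)), (np.int64(-16), np.int64(4)), (np.int64(-8), np.int64(0)), (np.int64(0), np.int64(0)), (np.int64(8), np.int64(1)), (np.int64(16), np.int64(6)), (np.int64(24), np.int64(15)), (np.int64(32), np.int64(27)), (np.int64(40), np.int64(13)), (np.int64(48), np.int64(0)), (np.int64(56), np.int64(0)), (np.int64(64), np.int64(0)), (np.int64(72), np.int64(0))]
tips r>30: [-44. -42. -42. -40. -39. -35. -35. -33. -33. -32. -30. -30. -30. -29.
 -27. -26. -26.  23.  25.  27.  27.  28.  28.  29.  29.  31.  32.  32.
  32.  32.  33.  33.  34.  34.  34.  36.  36.  36.  36.  37.  37.  38.
  38.  38.  38.  38.  38.  39.  39.  39.  39.  42.  43.] 40.63791141635596
top 233 arm top slope deg -0.9403200531188936 z at 60,120 [100.0447  99.0599]
shoulder z 98.83871773470746 ry [33.3296 41.7871]
side 139 arm top slope deg 0.5223247163635705 z at 60,120 [98.2076 98.7546]
shoulder z 98.50786988142194 ry [33.5857 41.8127]
tcp riser mm -84.37441999370279 -55.34647467718748 53.55671993684108 [-0.4 -0.9 -0.1] 24.6
```

The hanger is lifting level (slope -0.9°/+0.5°), with about 2.1 rad turned. The earlier "stiffness" was the finger fouling near the hub; at larger radius the knob ran at 2–3 N. Taking the next arm, at +36°.

Call:
carry_out(steps=[0,40,0,0,0,0,255,0,80,0,0,0,0,255,0,98,0,0,0,0,255,0,98,0,0,0,0,255,-30,98,0,0,0,0,255,-45,98,0,0,0,0,255,-51,98,0,0,0,0,255,-51,95,0,0,0,0,255,-51,92,0,0,0,0,255,-51,90,0,0,0,0,255])

```text
clock: 25.6
tool_pos: [0.4332, 0.05, 0.0533]
tool_rot: [3.14, -0.002, 3.09]
contact_force: [-1.8, 3.4, 0.9]
finger_gap: 0.001
finger_force: 2.0
```

Call:
carry_out(steps=[0,-2,0,0,0,0,255,0,-3,0,0,0,0,255])

```text
clock: 25.8
tool_pos: [0.4318, 0.0476, 0.0531]
tool_rot: [3.139, -0.004, 3.091]
contact_force: [-4.5, 5.0, 3.3]
finger_gap: 0.002
finger_force: 3.0
```

Call:
carry_out(steps=[1,-2,0,0,0,0,255,1,-3,0,0,0,0,255])

```text
clock: 26.0
tool_pos: [0.4303, 0.0447, 0.053]
tool_rot: [3.139, -0.005, 3.091]
contact_force: [-5.8, 4.4, 3.5]
finger_gap: 0.003
finger_force: 3.0
```

Call:
carry_out(steps=[1,-1,0,0,0,0,255,1,-2,0,0,0,0,255])

```text
clock: 26.2
tool_pos: [0.4293, 0.0427, 0.0531]
tool_rot: [3.14, -0.005, 3.091]
contact_force: [-4.2, 4.5, 3.7]
finger_gap: -0.0
finger_force: 2.6
```

```bash
python3 m8.py pics/j.png|head -8;python3 m9.py|head -1
```

```text
[0.4293 0.0427 0.0531] [ 3.1396 -0.0045  3.0909] [-4.2455  4.5445  3.736 ] 26.2
side 3
max z 76.28706658106394
[(np.int64(-80), np.int64(0)), (np.int64(-72), np.int64(0)), (np.int64(-64), np.int64(0)), (np.int64(-56), np.int64(0)), (np.int64(-48), np.int64(0)), (np.int64(-40), np.int64(0)), (np.int64(-32), np.int64(0)), (np.int64(-24), np.int64(0)), (np.int64(-16), np.int64(0)), (np.int64(-8), np.int64(0)), (np.int64(0), np.int64(0)), (np.int64(8), np.int64(0)), (np.int64(16), np.int64(0)), (np.int64(24), np.int64(0)), (np.int64(32), np.int64(0)), (np.int64(40), np.int64(0)), (np.int64(48), np.int64(0)), (np.int64(56), np.int64(0)), (np.int64(64), np.int64(0)), (np.int64(72), np.int64(0))]
tcp riser mm -38.92276478717217 26.762457145316954 53.068839892432386 [-3.9  3.9  3.2] 26.3Traceback (most recent call last):
  File "m8.py", line 18, in <module>
    print("tips r>30:",np.sort(th[r>30]).round(0), r.max())
                                                   ~~~~~^^
    return umr_maximum(a, axis, None, out, keepdims, initial, where)
ValueError: zero-size array to reduction operation maximum which has no identity
```

Call:
carry_out(steps=[0,6,0,0,0,0,255,25,6,0,0,0,0,255,55,6,0,0,0,0,255,55,-40,0,0,0,0,255,55,-80,0,0,0,0,255,55,-80,0,0,0,0,255,55,-80,0,0,0,0,255])

```text
clock: 27.0
tool_pos: [0.3737, -0.036, 0.0538]
tool_rot: [-3.141, 0.001, 3.088]
contact_force: [-0.2, -1.3, 0.8]
finger_gap: -0.004
finger_force: 0.0
```

```bash
python3 m8.py pics/j.png|head -8;python3 m10.py; python3 m9.py|head -1
```

```text
[ 0.3737 -0.036   0.0538] [-3.1412  0.0008  3.0879] [-0.2351 -1.3387  0.7913] 27.0
side 120
max z 77.13057030836086
[(np.int64(-80), np.int64(0)), (np.int64(-72), np.int64(0)), (np.int64(-64), np.int64(1)), (np.int64(-56), np.int64(7)), (np.int64(-48), np.int64(23)), (np.int64(-40), np.int64(5)), (np.int64(-32), np.int64(2)), (np.int64(-24), np.int64(0)), (np.int64(-16), np.int64(0)), (np.int64(-8), np.int64(0)), (np.int64(0), np.int64(2)), (np.int64(8), np.int64(15)), (np.int64(16), np.int64(27)), (np.int64(24), np.int64(23)), (np.int64(32), np.int64(4)), (np.int64(40), np.int64(0)), (np.int64(48), np.int64(0)), (np.int64(56), np.int64(0)), (np.int64(64), np.int64(0)), (np.int64(72), np.int64(0))]
tips r>30: [-61. -55. -54. -53. -51. -50. -50. -47. -46. -44. -44. -44. -43. -42.
   9.  10.  11.  14.  15.  15.  16.  16.  17.  17.  17.  17.  18.  18.
  18.  20.  20.  21.  21.  22.  22.  22.  22.  23.  23.  24.  24.  24.
  24.  25.  26.  26.  27.] 39.51623545016158
top 239 arm top slope deg 0.201666429051921 z at 60,120 [101.477  101.6882]
shoulder z 100.53941191447416 ry [33.0602 41.6816]
side 136 arm top slope deg 0.48244412117570007 z at 60,120 [ 99.9797 100.4849]
shoulder z 99.37636765990298 ry [33.1736 41.2612]
tcp riser mm -90.7616979019702 -53.06861262667827 53.49831780548678 [0.2 0.  0.3] 27.25
```

View pics/j.png

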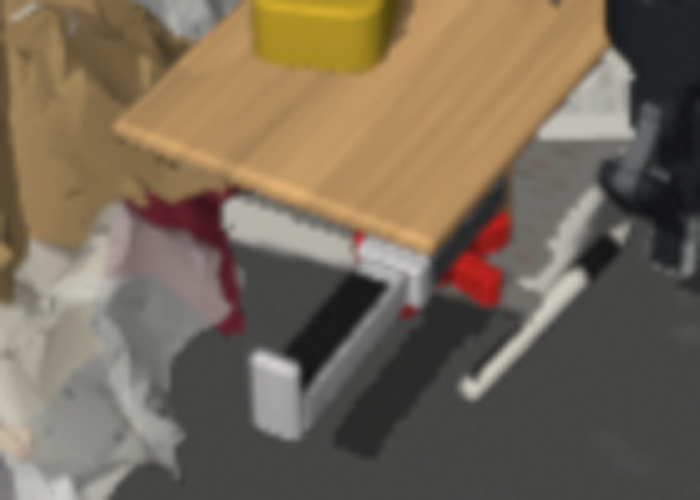

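The picture shows the arms now at crop (480,230) and (475,280), and the hanger visibly level (slope +0.2°/+0.5°, 3 mm higher). About 2.4 rad turned. Continuing on the arm now at +20°, in small steps until it resists with about 15 N.

Call:
carry_out(steps=[0,40,0,0,0,0,255,0,80,0,0,0,0,255,0,87,0,0,0,0,255,0,87,0,0,0,0,255,-30,87,0,0,0,0,255,-48,87,0,0,0,0,255,-54,87,0,0,0,0,255,-54,85,0,0,0,0,255,-54,82,0,0,0,0,255,-54,80,0,0,0,0,255])

```text
clock: 28.25
tool_pos: [0.4298, 0.0419, 0.0533]
tool_rot: [3.14, -0.002, 3.09]
contact_force: [-0.4, 2.6, 0.1]
finger_gap: -0.002
finger_force: 1.4
```

Call:
carry_out(steps=[0,-1,0,0,0,0,255,0,-2,0,0,0,0,255])

```text
clock: 28.45
tool_pos: [0.4294, 0.0403, 0.0532]
tool_rot: [3.14, -0.003, 3.091]
contact_force: [-3.9, 3.1, 1.2]
finger_gap: 0.002
finger_force: 1.9
```

Call:
carry_out(steps=[0,-1,0,0,0,0,255,0,-2,0,0,0,0,255])

```text
clock: 28.65
tool_pos: [0.4303, 0.038, 0.0533]
tool_rot: [3.141, -0.001, 3.091]
contact_force: [-3.5, 3.3, -0.4]
finger_gap: -0.001
finger_force: 2.1
```

Call:
carry_out(steps=[0,-1,0,0,0,0,255,0,-2,0,0,0,0,255])

```text
clock: 28.85
tool_pos: [0.43, 0.0363, 0.0533]
tool_rot: [3.14, -0.002, 3.091]
contact_force: [-4.7, 4.0, 2.1]
finger_gap: -0.003
finger_force: 2.8
```

Call:
carry_out(steps=[0,-1,0,0,0,0,255,0,-2,0,0,0,0,255])

```text
clock: 29.05
tool_pos: [0.4296, 0.0347, 0.0532]
tool_rot: [3.14, -0.003, 3.091]
contact_force: [-4.5, 6.1, 2.5]
finger_gap: -0.005
finger_force: 3.3
```

Call:
carry_out(steps=[0,-1,0,0,0,0,255,0,-2,0,0,0,0,255])

```text
clock: 29.25
tool_pos: [0.4294, 0.033, 0.0532]
tool_rot: [3.139, -0.003, 3.091]
contact_force: [-4.5, 7.7, 3.3]
finger_gap: 0.003
finger_force: 3.8
```

Call:
carry_out(steps=[0,-1,0,0,0,0,255,0,-2,0,0,0,0,255])

```text
clock: 29.45
tool_pos: [0.4291, 0.0314, 0.0532]
tool_rot: [3.138, -0.003, 3.091]
contact_force: [-5.4, 8.6, 2.9]
finger_gap: -0.002
finger_force: 4.4
```

Call:
carry_out(steps=[0,-1,0,0,0,0,255,0,-2,0,0,0,0,255])

```text
clock: 29.65
tool_pos: [0.429, 0.0297, 0.0533]
tool_rot: [3.137, -0.003, 3.092]
contact_force: [-5.5, 9.4, 3.9]
finger_gap: -0.0
finger_force: 4.9
```

Call:
carry_out(steps=[0,-1,0,0,0,0,255,0,-2,0,0,0,0,255])

```text
clock: 29.85
tool_pos: [0.429, 0.028, 0.0533]
tool_rot: [3.137, -0.003, 3.092]
contact_force: [-6.1, 9.8, 4.1]
finger_gap: -0.004
finger_force: 5.4
```

Call:
carry_out(steps=[0,-1,0,0,0,0,255,0,-2,0,0,0,0,255])

```text
clock: 30.05
tool_pos: [0.429, 0.0264, 0.0533]
tool_rot: [3.136, -0.003, 3.092]
contact_force: [-4.1, 10.8, 4.7]
finger_gap: 0.005
finger_force: 6.1
```

Call:
carry_out(steps=[0,-1,0,0,0,0,255,0,-1,0,0,0,0,255])

```text
clock: 30.25
tool_pos: [0.4291, 0.0253, 0.0533]
tool_rot: [3.136, -0.002, 3.092]
contact_force: [-4.7, 11.0, 3.8]
finger_gap: 0.0
finger_force: 6.0
```

Call:
carry_out(steps=[0,-1,0,0,0,0,255,0,-2,0,0,0,0,255])

```text
clock: 30.45
tool_pos: [0.4292, 0.0239, 0.0534]
tool_rot: [3.134, -0.002, 3.092]
contact_force: [-4.5, 11.8, 3.0]
finger_gap: -0.001
finger_force: 6.5
```

Call:
carry_out(steps=[0,-1,0,0,0,0,255,0,-2,0,0,0,0,255])

```text
clock: 30.65
tool_pos: [0.4294, 0.0222, 0.0534]
tool_rot: [3.134, -0.001, 3.092]
contact_force: [-3.0, 13.8, 2.5]
finger_gap: -0.001
finger_force: 7.1
```

```bash
python3 m9.py|head -1
```

```text
tcp riser mm -37.757225623687205 6.4297692796798485 53.42449953413765 [-4.4 14.5  2.7] 30.7
```

An arm now resists with about 15 N at roughly 30 mm radius. Stopping there, withdrawing and checking.

Call:
carry_out(steps=[0,4,0,0,0,0,255,2,10,0,0,0,0,255,30,12,0,0,0,0,255,60,12,0,0,0,0,255,60,-30,-20,0,0,0,255,60,-60,-60,0,0,0,255,60,-60,-60,0,0,0,255])

```text
clock: 31.4
tool_pos: [0.3721, -0.0424, 0.1182]
tool_rot: [-3.136, 0.011, 3.086]
contact_force: [0.8, -0.5, -0.3]
finger_gap: 0.001
finger_force: 0.0
```

```bash
python3 m8.py pics/k.png|head -8;python3 m10.py; python3 look.py | grep -E "ink|tape|pen|eraser"
```

```text
[ 0.3721 -0.0424  0.1182] [-3.136   0.0108  3.0861] [ 0.8489 -0.4845 -0.259 ] 31.4
side 120
max z 78.0971406438864
[(np.int64(-80), np.int64(0)), (np.int64(-72), np.int64(0)), (np.int64(-64), np.int64(0)), (np.int64(-56), np.int64(0)), (np.int64(-48), np.int64(0)), (np.int64(-40), np.int64(0)), (np.int64(-32), np.int64(3)), (np.int64(-24), np.int64(6)), (np.int64(-16), np.int64(27)), (np.int64(-8), np.int64(28)), (np.int64(0), np.int64(13)), (np.int64(8), np.int64(3)), (np.int64(16), np.int64(0)), (np.int64(24), np.int64(0)), (np.int64(32), np.int64(0)), (np.int64(40), np.int64(9)), (np.int64(48), np.int64(23)), (np.int64(56), np.int64(6)), (np.int64(64), np.int64(0)), (np.int64(72), np.int64(0))]
tips r>30: [-25. -24. -18. -16. -16. -15. -14. -13. -13. -11. -11. -11. -11. -11.
 -10.  -9.  -8.  -8.  -8.  -7.  -7.  -6.  -6.  -6.  -3.  -1.  45.  45.
  46.  47.  47.  49.  49.  49.  49.  50.  51.  52.  53.  53.  53.  53.
  53.  54.  55.  55.  55.  56.  56.  56.  56.  59.  59.  59.  59.  59.
top 239 arm top slope deg 1.0473037101825828 z at 60,120 [102.2556 103.3524]
shoulder z 100.97943211366334 ry [33.0891 41.7158]
side 137 arm top slope deg 1.1729687116678758 z at 60,120 [101.0419 102.2704]
shoulder z 99.44353270609932 ry [33.2735 41.853 ]
ink_bottle [337.9 193.5] 0.76 [ 0.3939 -0.1782  0.0299]
tape_measure [252.2 176.3] 0.7 [ 0.5517 -0.0343  0.1271]
ballpen_white [298.9 234.7] 0.63 [ 0.4286 -0.0257  0.0053]
eraser [349.7 178.4] 0.39 [ 0.3975 -0.2756  0.009 ]
ink_bottle [375.9 225.7] 0.68 [ 0.4051 -0.1836  0.0532]
tape_measure [326.8 152.1] 0.71 [ 0.5613 -0.0665  0.142 ]
ballpen_white [314.8 214.7] 0.68 [ 0.4343 -0.049   0.0109]
eraser [410.8 224.4] 0.5 [ 0.4061 -0.2754  0.0113]
```

View pics/k.png

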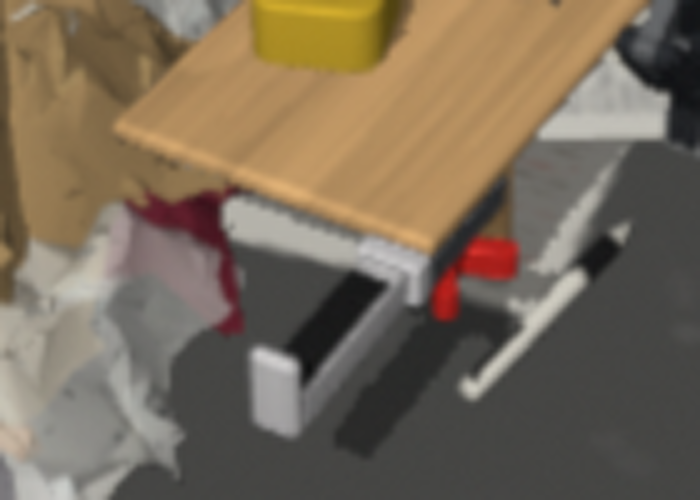

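The hanger is up against the clamp and level within about 1°, the knob arms are at about -9° and +53°, and the other objects have not moved. The robot is clear, so I hand in.

```bash
python3 -c "
from plant import env
print(env.job_done())"
```

```text
the job is handed in; nothing more can be done
None
```

The job is handed in, with no verdict shown. The hanger is in the clamp with its shoulder against the mouth and level to within about 1° (last depth reading +1.1°), the knob is tightened until an arm resisted with about 15 N, and the ink bottle, tape measure, pen and eraser look unmoved.

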